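Line up the quarter-turn fasteners and hold the service panel home

TASK

On the blue drive housing, turn both black quarter-turn fasteners until the white slot on each lines up with the orange marks beside it, so that their studs can pass through the frame. Then push the aluminium panel down with the fingertips until it is fully home, flush with the blue rim, and finish while still holding it pressed there: springs lift it again if you let go. Leave the screwdriver, the jar and the tray where they are.

Things in the scene. Friction and masses are not known exactly. Their poses are not given: they have to be found in the camera images.
- housing: Blue drive housing fixed to the bench, 150 mm (x) by 270 mm (y), rim 95 mm high; origin at the centre of its underside, z up. Its position and yaw vary. The panel (127 x 247 mm, 8 mm thick) lies level in the opening inside its 10 mm wide rim, and the two fasteners stand on the panel 80 mm either side of its centre along the housing's y axis.
- panel (a joint): How far the aluminium panel is pushed down, in m: 0 = sprung up, its top 8 mm proud of the blue rim; 0.008 = fully home on its stop, top flush with the rim. It moves straight down only. Springs push it back up: about 3 N to start it, 10 N to hold it fully home; the stop is hard. Unless both fasteners are lined up (within about 0.17 rad) their studs strike the frame and it stops after about 1.5 mm.
- panel_press (a point): Centre of the panel's top face, marked by a flat green disc of 44 mm diameter, midway between the two fasteners; 103 mm above the bench while the panel is up. A place for closed fingertips to press. x and y axes as the housing's.
- fastener_left (a joint): Angle of the fastener on the housing's +y side, rad, growing anticlockwise seen from above; 0 = its white slot lies along the housing's x axis, in line with its two orange marks. Turns with light friction (0.04 N m) and stays where it is left; range -1.6 to 1.6, no click or stop at 0. Starts 0.6 to 1.3.
- fastener_right (a joint): The same for the fastener on the housing's -y side. Starts -1.3 to -0.6.
- fastener_left_grip (a point): Grip point of the left fastener: on its vertical axis, 27 mm above the panel's top. Black disc of 40 mm diameter, 4 mm high, bearing an upright grip bar 36 mm long (along this point's x axis) and 14 mm thick (y), its top 34 mm above the panel. A white slot, 32 x 5 mm, runs along the top of the bar.
- fastener_right_grip (a point): Grip point of the right fastener, the same as the left. On the panel, in front of and behind each fastener, lies an orange mark 20 x 5 mm, centred 37 mm from the fastener's axis along the housing's x axis.
- screwdriver: Bystander: red-handled screwdriver lying on the bench beside the housing. Leave it.
- jar: Bystander: closed jar with a blue cap, 56 mm across, 75 mm high, standing on the bench; origin at the centre of its underside. Leave it.
- tray: Bystander: open blue tray 100 x 150 x 50 mm on the bench beyond the housing; origin at the centre of its underside. Leave it.

How it is judged (in metres and radians):
On the way:
1. both fasteners are lined up with their marks (value of joint fastener_left between -0.25 and 0.25 rad and value of joint fastener_right between -0.25 and 0.25 rad), for 0.1 s.
At the end, for the whole second after the job is handed in: Both slots within 0.25 rad of their marks, the panel at least 6 mm of its 8 mm down, and the fingers pressing on it with more than 4 N, throughout the last second (all of step 1 and value of joint panel above 0.006 m and contact force between the fingers and panel above 4 N); the arm keeps its last pose, push and grip.
It fails at once if the screwdriver, the jar or the tray is moved by more than 30 mm or the jar is tipped over (distance of any of screwdriver, jar, tray from where it was at the start of the episode above 0.03 m or angle between jar's own z axis and vertical above 0.5 rad).
It also fails if it takes over 64 s, if anything falls off the work surface, if the arm or the gripper's body presses on something with over 40 N, if the wrist force passes 120 N, or if a joint passes its speed limit or range.

ROBOT

A 6-joint arm with a two-finger parallel gripper is mounted at the origin on the work surface. World frame = base frame: x ahead of the robot, y to its left, z up, the work surface at z = 0. Lengths are in mm, angles in rad, forces in N, time in s.
With the tool pointing down it reaches from about 275 to 1000 mm from the base axis. Payload 8.4 kg.
Tool frame: the origin (TCP) lies between the finger pads; the fingertips stand 22 mm ahead of it and the grasp point (between the pads) lies 3 mm ahead of it (r.nose_length is the z of the fingertips in the tool frame, in mm); z points along the fingers, y is the line along which they close (so a half turn about z gives the same grasp; the last joint's range is limited). The gripper opens to 85 mm and grips with 20 to 120 N. Pads are 22 mm wide; open, the fingers measure 114 mm over their backs; the gripper's body (76 mm by 85 mm) begins 54 mm behind the grasp point. The pads swing forward as they close: fully open they stand 13 mm farther back than shut.
Start: joints at [-0.002, 0.353, 1.633, -0, 1.155, -0.002], TCP at [625.002, -0, 253.281] pointing down, gripper open.
Joint ranges: [-2.63, 2.63], [-0.92, 2.1], [0.06, 2.66], [-1.3, 4.44], [0, 2.69], [-3.02, 3.02]. Speed limits (rad/s): [2.22, 2.22, 2.79, 3.14, 3.14, 3.14].

INTERFACE

Orientations are given as [roll, pitch, yaw] about the fixed x, y, z axes, in that order (R = Rz(yaw) Ry(pitch) Rx(roll)).
In Python, from rig import r, cam, probe_bus gives the robot as it stands (r), with the cameras (cam) and the readings (probe_bus).
- The arm moves only by the tool drive_effector, called after ">>>" in YAML: its name, and indented under it one key for each argument. Schema: {"type":"object","properties":{"deltas":{"type":"object","properties":{"ax":{"type":"array","items":{"type":"number"},"minItems":1,"maxItems":5},"ay":{"type":"array","items":{"type":"number"},"minItems":1,"maxItems":5},"az":{"type":"array","items":{"type":"number"},"minItems":1,"maxItems":5},"tx":{"type":"array","items":{"type":"number"},"minItems":1,"maxItems":5},"ty":{"type":"array","items":{"type":"number"},"minItems":1,"maxItems":5},"tz":{"type":"array","items":{"type":"number"},"minItems":1,"maxItems":5},"jaw":{"type":"array","items":{"type":"number"},"minItems":1,"maxItems":5}},"additionalProperties":false,"required":["ax","ay","az","tx","ty","tz","jaw"]},"grip_force":{"type":"number"},"only":{"type":"string"},"quiet":{"type":"boolean"},"lines":{"type":"string"}},"required":["deltas"],"additionalProperties":false}. deltas is an object with one list for each field, all of the same length, 1 to 5, a row being the entries at one place: ax, ay, az (a rotation vector in normalised numbers (1 is 180 degrees)), tx, ty, tz (the shift in normalised numbers (1 is 40 cm)), jaw (the opening from 0.0 (shut) to 1.0 (fully open)); each row shifts and turns the commanded pose from where the row before left it, along the tool's axes as they then stand; what a row does not reach is not made up. A row lasts 1/12 s, in which the tool goes at most 41.7 mm and 0.125 rad, less where a joint would pass 70% of its speed; a pose out of reach is approached as far as the arm can. The fingers move at their own pace and stop on an object; grip_force is the grip in N (left out, the last holds). Time passes only in rows, so rows that do not move let the fingers close. The tool returns the time, the measured TCP pose, the force, the opening and the grip force at its end. only (a regular expression) keeps the lines of the reply that match it, lines (a string "A,B") keeps lines A to B, and quiet returns only ok. Input that does not fit is refused with a message, and nothing moves.
- probe_bus.sense(): the state, without advancing time (a new reading comes with each control period).
- cam.grab_frame(name): name is "scene" or "side" or "wrist"; returns the picture (420x560x3 uint8, red, green, blue); there is no depth.
- cam.camera_params(name): a dict with "fx", "fy", "cx", "cy" (pixels), "rvec" (rotation vector, rad) and "tvec" (3), from world to camera coordinates, as OpenCV has them. Camera axes: x right, y down, z forward; pixel columns grow to the right and rows downward; lengths in mm; the calibration is good to about 2 mm. A picture is of the moment at which its call begins: read the wrist's pose just before it. camera_params takes no time and is no camera call; for the wrist camera it gives the pose at the moment of the call.
- r.sign_off(): hands the job in; it is judged then, once.
The state is a dict: "clock": time; "qpos": joint angles; "qvel": joint speeds; "joint_efforts": joint torques, N m; "eef_pos": TCP position; "tcp_rot": TCP orientation; "contact_force": force on the tool from outside, world axes, zero at the start; "wrist_torque": the same for the moment, N m; "opening": opening from 0.0 (shut) to 1.0 (fully open); "grasp_force": force on a finger pad.
Only numpy, scipy, OpenCV 4.12 (cv2) and the standard library are available. Lean on these libraries where they do the work, as an engineer would, in place of code of your own. Each camera call takes 0.05 s, during which the arm holds its last target. There are 200 camera calls.

## Working session

There is one attempt and no reset: what is moved stays moved. The work goes in short steps, Python scripts to look and compute and a tool call to move; the robot and the scene stay as the last step left them, time stands still between calls to the robot, and variables do not carry over. Pictures are saved under pics/ and viewed, at most 10 in all, crops included, and the job is handed in when it is done.

```bash
ls; mkdir -p pics; python3 - <<'E'
from rig import r, cam, probe_bus
import cv2
for n in ("scene","side","wrist"):
    p=cam.camera_params(n);print(n,p)
    cv2.imwrite(f"pics/{n}0.png",cam.grab_frame(n)[:,:,::-1])
a=cv2.imread("pics/scene0.png");b=cv2.imread("pics/wrist0.png")
print(probe_bus.sense(),r.nose_length)
E
```

```text
pics
rig.py
scene {'fx': 428.51421180773514, 'fy': 428.51421180773514, 'cx': 283.8274124223508, 'cy': 205.20105500154537, 'rvec': array([ 1.31059791,  2.20946127, -0.948346  ]), 'tvec': array([ 308.94825672, -308.13148904, 1414.89234021])}
side {'fx': 531.5875761497437, 'fy': 531.5875761497437, 'cx': 288.8898050997827, 'cy': 212.78401269043823, 'rvec': array([ 0.83188297, -2.44344296,  1.19144868]), 'tvec': array([533.7947267 , 322.39466018, 980.61055591])}
wrist {'fx': 302.5660479859832, 'fy': 302.5660479859832, 'cx': 279.80525473205756, 'cy': 206.47165114989116, 'rvec': array([-2.85623983e+00, -1.40071139e-03,  7.44130135e-04]), 'tvec': array([-624.5704633 ,  -36.91649291,  378.59943724])}
{'clock': 0.15, 'qpos': array([-2.41246608e-03,  3.53543283e-01,  1.63395256e+00,  2.13375251e-05,
        1.15521437e+00, -2.39385208e-03]), 'qvel': array([ 0.00020908,  0.0004511 , -0.00167051,  0.00067992, -0.00059255,
        0.0005006 ]), 'joint_efforts': array([-7.39769093e-04, -6.05638933e+01, -3.42338884e+01, -2.29960733e-05,
        6.16452831e-03, -4.00942213e-05]), 'eef_pos': array([ 6.24658410e+02, -7.05282181e-04,  2.52704859e+02]), 'tcp_rot': array([-3.14047515e+00, -2.21868728e-05,  1.57076908e+00]), 'contact_force': array([ 0.00674967, -0.6148889 ,  0.6553461 ]), 'wrist_torque': array([ 0.03989659,  0.01320742, -0.01657385]), 'grasp_force': 0.0, 'opening': 1.0017865478616974} 22.0
```

View pics/scene0.png

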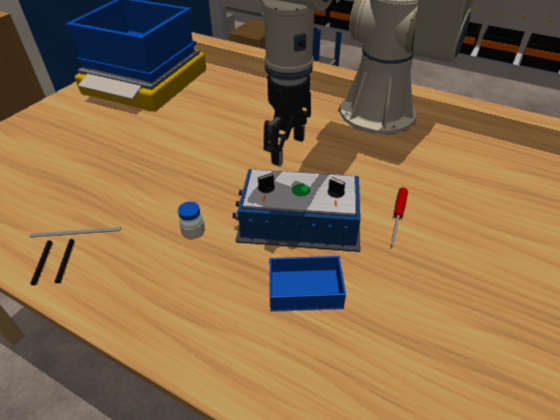

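View pics/wrist0.png

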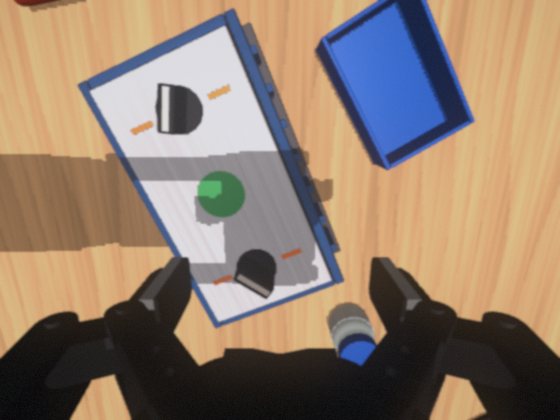

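The wrist view shows the housing turned about 26° (edges from (235,12) to (340,280)). The green disc is at (221,193), the left fastener's slot near (165,108) and the right one's near (254,285). The jar is at (353,340), the tray is upper right, and the screwdriver is at the top left edge. I'll enlarge the views to measure.

```bash
python3 - <<'E'
import cv2,numpy as np
a=cv2.imread("pics/wrist0.png")
w=cv2.resize(a[70:310,110:320],None,fx=2.4,fy=2.4,interpolation=cv2.INTER_CUBIC)
b=cv2.imread("pics/scene0.png")[165:250,230:370]
s=cv2.imread("pics/side0.png")
cv2.imwrite("pics/wz.png",w);cv2.imwrite("pics/bz.png",cv2.resize(b,None,fx=5.6,fy=5.6,interpolation=cv2.INTER_CUBIC))
E
```

```text
(no output)
```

View pics/wz.png

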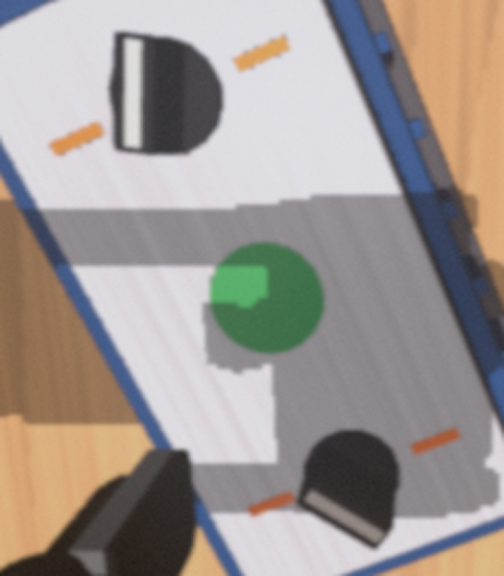

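View pics/side0.png

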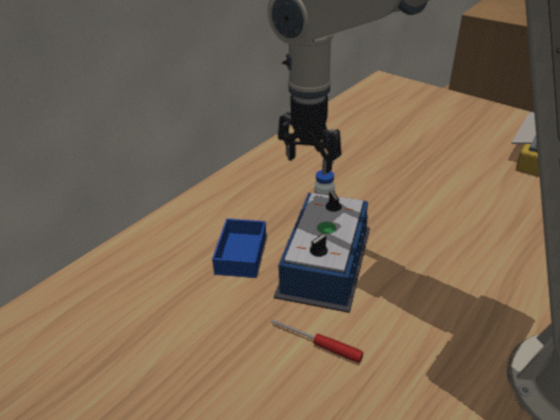

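View pics/bz.png

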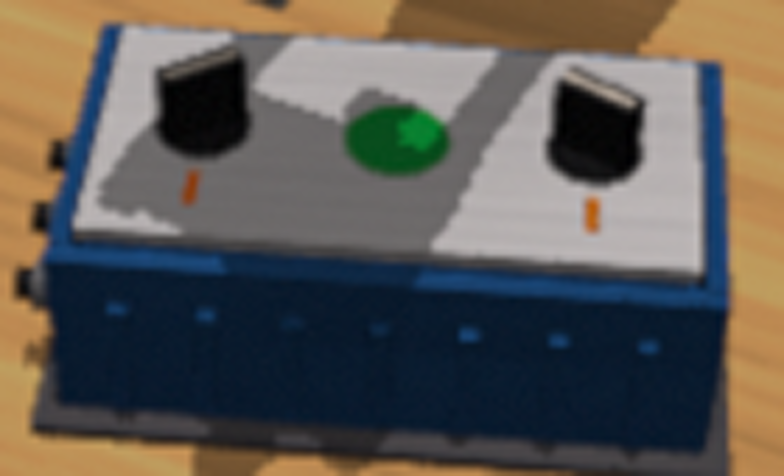

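In the wrist crop the slot centres are at (132,92) and (344,518), the green disc at (267,298), and the marks at (76,139)/(262,54) and (272,503)/(436,441). In the scene crop the slots are at (602,90) and (201,64) and the green disc at (397,140). The side view shows the same layout, with the jar beyond the −y end and the screwdriver off the +y end.

```bash
cat > h.py <<'E'
import numpy as np,cv2
from rig import r, cam, probe_bus
def ray(p,uv):
    R=cv2.Rodrigues(np.array(p["rvec"]))[0];d=R.T@np.array([(uv[0]-p["cx"])/p["fx"],(uv[1]-p["cy"])/p["fy"],1]);return -R.T@np.array(p["tvec"]),d/np.linalg.norm(d)
def tri(*rs):
    A=sum(np.eye(3)-np.outer(d,d) for c,d in rs);b=sum((np.eye(3)-np.outer(d,d))@c for c,d in rs);x=np.linalg.solve(A,b)
    return x.round(1),[round(float(np.linalg.norm(np.cross(x-c,d))),1) for c,d in rs]
def atz(rr,z): return rr[0]+rr[1]*(z-rr[0][2])/rr[1][2]
E
python3 - <<'E'
from h import *
W=cam.camera_params("wrist");S=cam.camera_params("scene")
w=lambda u,v:ray(W,(110+(u+.5)/2.4-.5,70+(v+.5)/2.4-.5))
s=lambda u,v:ray(S,(230+(u+.5)/5.6-.5,165+(v+.5)/5.6-.5))
for n,a,b,z in(("L",(132,92),(602,90),137),("R",(344,518),(201,64),137),("G",(267,298),(397,140),103)):
    print(n,tri(w(*a),s(*b)),atz(w(*a),z).round(1),atz(s(*b),z).round(1))
ang=lambda a,b,z:np.arctan2(*(atz(w(*b),z)-atz(w(*a),z))[[1,0]])
for n,a,b,z in(("Lslot",(132,148),(132,37),137),("Rslot",(309,494),(379,541),137),("Lm",(76,139),(262,54),103),("Rm",(272,503),(436,441),103)):
    print(n,ang(a,b,z),(atz(w(*a),z)+atz(w(*b),z))/2)
E
```

```text
L (array([539. ,  78.3, 136.1]), [0.3, 0.3]) [539.1  78.5 137. ] [540.2  78.3 137. ]
R (array([601.1, -70.4, 136. ]), [0.4, 0.4]) [601.2 -70.3 137. ] [602.3 -69.3 137. ]
G (array([570.6,   4. , 102.6]), [0.3, 0.3]) [570.6   4.4 103. ] [571.    3.9 103. ]
Lslot 1.4649906028150104 [539.06834345  78.04342927 137.        ]
Rslot -0.6564888938467927 [601.34243148 -70.21358123 137.        ]
Lm 0.3972422189494875 [539.22585272  77.77226148 103.        ]
Rm 0.3941330622310243 [601.99413347 -69.54568647 103.        ]
```

Heights (136, 136, 102.6), the 161 mm spacing and the yaw (0.395) all agree with the text. The slots are at about +1.07 and −1.05. Next I move over the left fastener.

The rows are not in the units I measure in: shifts go in shares of 40 cm and turns go in shares of 180 degrees. I convert before sending: -17.1 mm / 400 = -0.0428, 15.6 mm / 400 = 0.039.

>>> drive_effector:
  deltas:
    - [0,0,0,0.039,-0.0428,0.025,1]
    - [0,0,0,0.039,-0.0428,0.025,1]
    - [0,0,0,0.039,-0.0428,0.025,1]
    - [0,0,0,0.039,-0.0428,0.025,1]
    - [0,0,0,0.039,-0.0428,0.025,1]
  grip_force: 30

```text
refused: deltas: the value is not of type 'object' (schema: type "object"). Nothing was moved.
```

The call was refused and nothing moved: it wants an object with one list for each field. Same move again in that form.

>>> drive_effector:
  deltas: {"ax": [0,0,0,0,0],"ay": [0,0,0,0,0],"az": [0,0,0,0,0],"tx": [0.039,0.039,0.039,0.039,0.039],"ty": [-0.0428,-0.0428,-0.0428,-0.0428,-0.0428],"tz": [0.025,0.025,0.025,0.025,0.025],"jaw": [1,1,1,1,1]}
  grip_force: 30

```text
clock: 0.57
eef_pos: [538.4, 78.5, 202.6]
tcp_rot: [-3.141, 0.0, 1.571]
contact_force: [0.8, 0.1, -0.2]
opening: 1.002
grasp_force: 0.0
```

>>> drive_effector:
  deltas: {"ax": [0,0,0],"ay": [0,0,0],"az": [0.0337,0,0],"tx": [0,0,0],"ty": [0,0,0],"tz": [0.025,0,0],"jaw": [1,1,1]}

```text
clock: 0.82
eef_pos: [539.4, 78.1, 193.1]
tcp_rot: [-3.141, 0.0, 1.468]
contact_force: [0.3, 0.3, 0.3]
opening: 0.999
grasp_force: 0.0
```

Accurate. Now I go down to TCP z ≈ 136 and close.

Converted, 20 mm / 400 = 0.05, 17 mm / 400 = 0.0425.

>>> drive_effector:
  deltas: {"ax": [0,0,0,0,0],"ay": [0,0,0,0,0],"az": [0,0,0,0,0],"tx": [0,0,0,0,0],"ty": [0,0,0,0,0],"tz": [0.05,0.05,0.0425,0,0],"jaw": [1,1,0.5,0.4,0.4]}

```text
clock: 1.23
eef_pos: [539.8, 77.6, 136.3]
tcp_rot: [-3.141, 0.0, 1.466]
contact_force: [-0.2, 0.4, 0.7]
opening: 0.601
grasp_force: 0.0
```

>>> drive_effector:
  deltas: {"ax": [0,0,0,0,0],"ay": [0,0,0,0,0],"az": [0,0,0,0,0],"tx": [0,0,0,0,0],"ty": [0,0,0,0,0],"tz": [0,0,0,0,0],"jaw": [0,0,0,0,0]}

```text
clock: 1.65
eef_pos: [539.4, 78.1, 137.0]
tcp_rot: [3.141, -0.0, 1.465]
contact_force: [-3.6, 0.1, 3.9]
opening: 0.156
grasp_force: 35.8
```

Converted, 0.107 rad / 3.1416 = 0.0341.

>>> drive_effector:
  deltas: {"ax": [0,0,0,0,0],"ay": [0,0,0,0,0],"az": [0.0341,0.0341,0.0341,0.0341,0.0341],"tx": [0,0,0,0,0],"ty": [0,0,0,0,0],"tz": [0,0,0,0,0],"jaw": [0,0,0,0,0]}

```text
clock: 2.07
eef_pos: [539.4, 78.0, 136.7]
tcp_rot: [3.141, 0.0, 0.925]
contact_force: [-3.4, -0.0, 3.3]
opening: 0.155
grasp_force: 35.8
```

>>> drive_effector:
  deltas: {"ax": [0,0,0,0,0],"ay": [0,0,0,0,0],"az": [0.0341,0.0341,0.0341,0.0341,0.0341],"tx": [0,0,0,0,0],"ty": [0,0,0,0,0],"tz": [0,0,0,0,0],"jaw": [0,0,0,0,0]}

```text
clock: 2.48
eef_pos: [539.4, 77.8, 136.7]
tcp_rot: [3.141, 0.0, 0.39]
contact_force: [-3.4, -0.2, 4.0]
opening: 0.159
grasp_force: 35.8
```

>>> drive_effector:
  deltas: {"ax": [0,0],"ay": [0,0],"az": [0,0],"tx": [0,0],"ty": [0,0],"tz": [0,0],"jaw": [0,0]}

```text
clock: 2.65
eef_pos: [539.4, 77.8, 136.6]
tcp_rot: [3.141, 0.0, 0.398]
contact_force: [-3.4, -1.8, 3.0]
opening: 0.154
grasp_force: 35.8
```

Converted, -25 mm / 400 = -0.0625, -10 mm / 400 = -0.025.

>>> drive_effector:
  deltas: {"ax": [0,0,0,0,0],"ay": [0,0,0,0,0],"az": [0,0,0,0,0],"tx": [0,0,0,0,0],"ty": [0,0,0,0,0],"tz": [0,0,0,-0.025,-0.0625],"jaw": [0.6,1,1,1,1]}

```text
clock: 3.07
eef_pos: [537.7, 77.8, 169.4]
tcp_rot: [-3.14, 0.005, 0.396]
contact_force: [-0.8, -0.5, 0.5]
opening: 0.855
grasp_force: 0.0
```

>>> drive_effector:
  deltas: {"ax": [0,0,0,0,0],"ay": [0,0,0,0,0],"az": [0,0,0,0,0],"tx": [0,0,0,0,0],"ty": [0,0.1005,0.1005,0.1005,0.1],"tz": [-0.0625,0,0,0,0],"jaw": [1,1,1,1,1]}

```text
clock: 3.48
eef_pos: [602.2, -71.8, 197.6]
tcp_rot: [3.141, -0.001, 0.396]
contact_force: [0.7, 0.7, 0.8]
opening: 0.996
grasp_force: 0.0
```

>>> drive_effector:
  deltas: {"ax": [0,0],"ay": [0,0],"az": [0,0],"tx": [0,0],"ty": [0,0],"tz": [0,0],"jaw": [1,1]}

```text
clock: 3.65
eef_pos: [602.0, -72.2, 196.8]
tcp_rot: [3.141, -0.001, 0.392]
contact_force: [0.1, 0.9, -0.2]
opening: 1.0
grasp_force: 0.0
```

```bash
python3 - <<'E'
from h import *
cv2.imwrite("pics/w1.png",cam.grab_frame("wrist")[:,:,::-1]);print(cam.camera_params("wrist"))
E
```

```text
{'fx': 302.5660479859832, 'fy': 302.5660479859832, 'cx': 279.80525473205756, 'cy': 206.47165114989116, 'rvec': array([-2.40915859,  1.60687525,  0.23066025]), 'tvec': array([-296.42545172,  486.27043672,  473.00025819])}
```

View pics/w1.png

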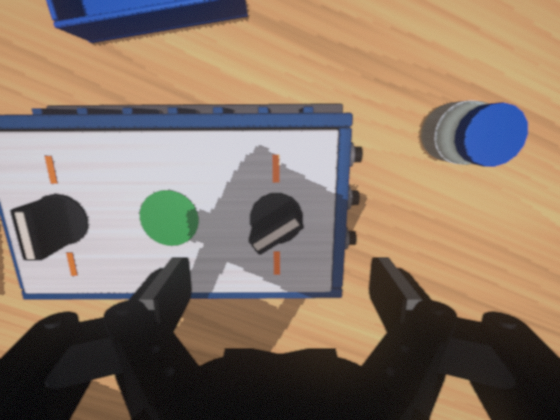

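The left slot ((19,212)–(30,258)) runs parallel to its marks ((52,168), (72,264)). The right slot runs (254,249)–(298,221), with marks at (276,167) and (277,263).

```bash
python3 - <<'E'
from h import *
W=cam.camera_params("wrist")
for n,a,b,z in(("Lslot",(19,212),(30,258),137),("Lm",(52,168),(72,264),103),("Rslot",(254,249),(298,221),137),("Rm",(276,167),(277,263),103)):
    A=atz(ray(W,a),z);B=atz(ray(W,b),z);d=A-B;print(n,np.arctan2(d[1],d[0]),(A+B)/2)
E
```

```text
Lslot 0.38040464173349847 [538.2399122   79.44046453 137.        ]
Lm 0.3901627094094095 [538.74627471  78.81168285 103.        ]
Rslot 2.56252511588296 [600.08387594 -68.5550398  137.        ]
Rm 0.40116055645348875 [600.87366224 -68.41120677 103.        ]
```

The left fastener is aligned within about 0.01 rad. Next is the right one: target yaw about −0.62, with a TCP correction of about −2.9 mm in tool y.

Converted, -2.9 mm / 400 = -0.0073, 0.113 rad / 3.1416 = 0.036.

>>> drive_effector:
  deltas: {"ax": [0,0,0,0,0],"ay": [0,0,0,0,0],"az": [0,0.036,0.036,0.036,0.036],"tx": [0,0,0,0,0],"ty": [-0.0073,0,0,0,0],"tz": [0,0,0,0,0],"jaw": [1,1,1,1,1]}

```text
clock: 4.12
eef_pos: [599.6, -65.8, 196.5]
tcp_rot: [-3.141, 0.0, -0.061]
contact_force: [0.6, -0.3, -0.0]
opening: 0.996
grasp_force: 0.0
```

>>> drive_effector:
  deltas: {"ax": [0,0,0,0,0],"ay": [0,0,0,0,0],"az": [0.036,0.036,0.036,0.036,0.036],"tx": [0,0,0,0,0],"ty": [0,0,0,0,0],"tz": [0,0,0,0,0],"jaw": [1,1,1,1,1]}

```text
clock: 4.53
eef_pos: [599.6, -65.7, 196.5]
tcp_rot: [-3.142, 0.0, -0.626]
contact_force: [-0.2, 0.3, 0.1]
opening: 1.0
grasp_force: 0.0
```

>>> drive_effector:
  deltas: {"ax": [0,0,0,0,0],"ay": [0,0,0,0,0],"az": [0,0,0,0,0],"tx": [0,0,0,0,0],"ty": [0,0,0,0,0],"tz": [0.05,0.05,0.05,0,0],"jaw": [1,1,1,0.4,0.4]}

```text
clock: 4.95
eef_pos: [599.2, -66.2, 135.9]
tcp_rot: [3.141, 0.002, -0.62]
contact_force: [-0.3, -0.1, -0.1]
opening: 0.751
grasp_force: 0.0
```

Converted, 3.4 mm / 400 = 0.0085, 1.6 mm / 400 = 0.004.

>>> drive_effector:
  deltas: {"ax": [0,0,0,0,0],"ay": [0,0,0,0,0],"az": [0,0,0,0,0],"tx": [0.0085,0,0,0,0],"ty": [0.004,0,0,0,0],"tz": [0,0,0,0,0],"jaw": [0.4,0.4,0,0,0]}

```text
clock: 5.37
eef_pos: [602.8, -70.9, 137.3]
tcp_rot: [-3.14, -0.002, -0.622]
contact_force: [0.9, 1.5, 3.1]
opening: 0.156
grasp_force: 36.4
```

>>> drive_effector:
  deltas: {"ax": [0,0,0],"ay": [0,0,0],"az": [0,0,0],"tx": [0,0,0],"ty": [0,0,0],"tz": [0,0,0],"jaw": [0,0,0]}

```text
clock: 5.62
eef_pos: [602.7, -70.9, 136.8]
tcp_rot: [-3.141, -0.001, -0.622]
contact_force: [2.8, 1.0, 3.5]
opening: 0.15
grasp_force: 36.5
```

Gripped. I turn it back by 1.017 rad.

Converted, -0.113 rad / 3.1416 = -0.036.

>>> drive_effector:
  deltas: {"ax": [0,0,0,0,0],"ay": [0,0,0,0,0],"az": [-0.036,-0.036,-0.036,-0.036,-0.036],"tx": [0,0,0,0,0],"ty": [0,0,0,0,0],"tz": [0,0,0,0,0],"jaw": [0,0,0,0,0]}

```text
clock: 6.03
eef_pos: [603.1, -69.9, 136.8]
tcp_rot: [-3.14, -0.002, -0.052]
contact_force: [5.7, 8.6, 3.0]
opening: 0.16
grasp_force: 36.4
```

>>> drive_effector:
  deltas: {"ax": [0,0,0,0,0],"ay": [0,0,0,0,0],"az": [-0.036,-0.036,-0.036,-0.036,0],"tx": [0,0,0,0,0],"ty": [0,0,0,0,0],"tz": [0,0,0,0,0],"jaw": [0,0,0,0,0]}

```text
clock: 6.45
eef_pos: [602.9, -69.1, 136.7]
tcp_rot: [-3.14, -0.003, 0.401]
contact_force: [3.0, 11.5, 3.3]
opening: 0.153
grasp_force: 36.5
```

>>> drive_effector:
  deltas: {"ax": [0,0,0,0,0],"ay": [0,0,0,0,0],"az": [0,0,0,0,0],"tx": [0,0,0,0,0],"ty": [0,0,0,0,0],"tz": [0,0,0,-0.025,-0.0625],"jaw": [0.6,1,1,1,1]}

```text
clock: 6.87
eef_pos: [599.5, -70.9, 168.8]
tcp_rot: [-3.139, 0.006, 0.394]
contact_force: [0.3, 0.6, -0.2]
opening: 0.856
grasp_force: 0.0
```

>>> drive_effector:
  deltas: {"ax": [0,0,0,0,0],"ay": [0,0,0,0,0],"az": [0,0,0,0,0],"tx": [0,0,0,0,0],"ty": [-0.05,-0.075,-0.075,0,0],"tz": [-0.0625,0,0,0,0],"jaw": [0,0,0,0,0]}

```text
clock: 7.28
eef_pos: [570.8, 3.7, 197.0]
tcp_rot: [3.141, -0.0, 0.397]
contact_force: [0.3, -0.9, 0.6]
opening: 0.174
grasp_force: 0.0
```

```bash
python3 - <<'E'
from h import *
cv2.imwrite("pics/w2.png",cam.grab_frame("wrist")[:,:,::-1])
E
```

```text
(no output)
```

View pics/w2.png

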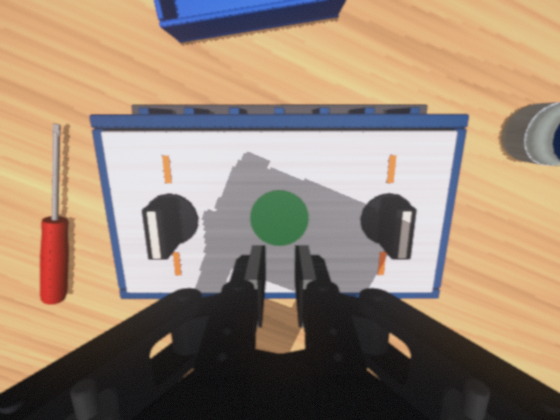

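Both slots ((153,234) and (404,234)) now run along their marks, and the disc at (279,217) lies in front of the fingers, with the TCP over it. I go down with the fingers shut.

Converted, 25 mm / 400 = 0.0625, 16 mm / 400 = 0.04.

>>> drive_effector:
  deltas: {"ax": [0,0,0,0,0],"ay": [0,0,0,0,0],"az": [0,0,0,0,0],"tx": [0,0,0,0,0],"ty": [0,0,0,0,0],"tz": [0.0625,0.0625,0.04,0,0],"jaw": [0,0,0,0,0]}

```text
clock: 7.75
eef_pos: [571.1, 2.0, 129.7]
tcp_rot: [-3.141, 0.002, 0.394]
contact_force: [0.6, 0.2, 0.4]
opening: 0.0
grasp_force: 0.0
```

>>> drive_effector:
  deltas: {"ax": [0,0,0,0,0],"ay": [0,0,0,0,0],"az": [0,0,0,0,0],"tx": [0,0,0,0,0],"ty": [0,0,0,0,0],"tz": [0.01,0.0075,0.0075,0.005,0],"jaw": [0,0,0,0,0]}

```text
clock: 8.17
eef_pos: [572.4, 2.6, 119.4]
tcp_rot: [3.14, -0.002, 0.395]
contact_force: [-0.6, -2.9, 7.7]
opening: 0.0
grasp_force: 3.9
```

>>> drive_effector:
  deltas: {"ax": [0,0,0],"ay": [0,0,0],"az": [0,0,0],"tx": [0,0,0],"ty": [0,0,0],"tz": [0.005,0,0],"jaw": [0,0,0]}

```text
clock: 8.42
eef_pos: [572.4, 2.6, 117.8]
tcp_rot: [3.14, -0.002, 0.395]
contact_force: [-0.9, -2.4, 9.9]
opening: 0.002
grasp_force: 4.6
```

>>> drive_effector:
  deltas: {"ax": [0,0,0],"ay": [0,0,0],"az": [0,0,0],"tx": [0,0,0],"ty": [0,0,0],"tz": [0.0038,0,0],"jaw": [0,0,0]}

```text
clock: 8.67
eef_pos: [572.5, 2.6, 117.0]
tcp_rot: [3.14, -0.003, 0.395]
contact_force: [-3.1, -2.6, 16.2]
opening: 0.0
grasp_force: 8.1
```

Converted, 0.8 mm / 400 = 0.002.

>>> drive_effector:
  deltas: {"ax": [0,0,0,0,0],"ay": [0,0,0,0,0],"az": [0,0,0,0,0],"tx": [0,0,0,0,0],"ty": [0,0,0,0,0],"tz": [0.002,0,0,0,0],"jaw": [0,0,0,0,0]}

```text
clock: 9.08
eef_pos: [572.5, 2.6, 117.0]
tcp_rot: [3.14, -0.003, 0.395]
contact_force: [-6.4, -2.2, 24.4]
opening: -0.0
grasp_force: 12.2
```

```bash
python3 - <<'E'
from h import *
f=cam.grab_frame("scene")[165:250,230:370,::-1]
cv2.imwrite("pics/s3.png",cv2.resize(f,None,fx=5.6,fy=5.6,interpolation=cv2.INTER_CUBIC))
E
```

```text
(no output)
```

View pics/s3.png

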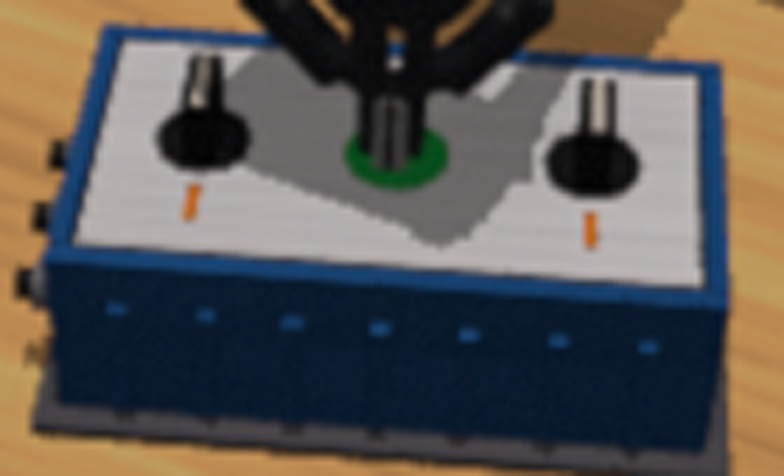

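The panel is flush with the rim (front edge around v = 255–290, no proud edge left). Both slots point at their marks, and the fingers press on the disc with about 24 N against the hard stop. I hand it in.

```bash
python3 -c "
from rig import r, cam, probe_bus
print(r.sign_off())"
```

```text
the job is handed in; nothing more can be done
None
```

I turned both fasteners to their marks, pressed the panel flush with the rim, and handed the job in at about 9 s with the fingers still holding it down at about 24 N; the sign-off returned no verdict.

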